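# Seat the moisture gauge and hold the dryer's vent half open

### The job

Get the small drying box ready for a moisture reading: lift the flat-bladed gauge out of its wooden resting block and slide its blade fully home into the slot in the top of the drying box, and let go of it. Then slide the sprung vent shutter on top of the box half-way open and hold it there, still: finish while holding it, since it springs shut if released. Leave everything else on the table where it is.

Things in the scene. Friction and masses are not known exactly. Their poses are not given: they have to be found in the camera images.
- dryer: The drying box, fixed to the table: wooden walls with a flat aluminium top, 210 (x) x 240 (y) x 100 mm high. Origin: centre of its underside; its x axis is the shutter's opening direction and the long direction of the gauge slot. Its position on the table varies, left or right, and its yaw up to 0.35 rad. On top, on the +y half, are two steel rails 9 mm high along x (at y = 1 and 89 mm) with the shutter between them; on the -y half is the gauge slot.
- slot (a point): Centre of the gauge slot's mouth, level with the top of the drying box (100 mm above the table), at y = -85 mm in the box's frame; axes as the box. The slot is 67 mm long (x), 9 mm wide (y), plain-edged, and deeper than the blade, so the gauge comes to rest with its handle's underside on the top of the box.
- shutter (a joint): Opening of the vent shutter in m: 0 closed, 0.08 fully open, so 0.04 is half-way; it grows towards the box's +x (away from the robot). A spring pulls it shut: about 4 N at 0, 9 N at half-way, 14 N fully open, with slight friction.
- tab (a point): Centre of the shutter's grip tab, an upright dark steel block 22 (along the slide, x) x 30 (y) x 34 mm high in the middle of the dark steel shutter plate (90 x 80 x 5 mm); it moves with the shutter. The point is 17 mm below the tab's top and 17 mm above the plate, 122 mm above the table; axes as the box.
- half_mark (a point): Where the tab's centre line stands (in the box's x) when the shutter is half open, at rail-top height; on both rails a small steel ridge, 4 mm wide and 3 mm high, marks this place.
- rest: The gauge's resting block, fixed: light wood, 110 (x) x 40 (y) x 62 mm high with a slot 68 x 10 mm through it along x. Origin: centre of its underside.
- gauge_handle (a point): Centre of the gauge's handle, a grey block 80 (x) x 20 (y, the width to grip) x 44 mm high, upright, with dark pads on both sides. Beneath it is the flat steel blade 60 (x) x 4 (y) x 55 mm deep. The point is 22 mm above the handle's underside and 77 mm above the blade's lower edge. x along the blade, z up. Weighs about 0.13 kg. At the start the blade stands in the resting block and the handle's underside lies on the block's top. Either way round fits the slot.
- gauge_tip (a point): Middle of the lower edge of the gauge's blade; axes as the handle's.
- slab_a: A dried amber slab of two lobes, 85 x 54 x 24 mm, lying on the robot's side of the resting block; leave it where it is.
- slab_b: A dried rust-brown slab of two lobes, 95 x 54 x 24 mm, at the right near the robot; leave it where it is.
- jar: A glass jar with a steel cap, 56 mm across, 70 mm high, beyond the resting block; leave it where it is.
- press_block: A dark wooden block 50 x 110 x 35 mm, beyond the drying box; leave it where it is.
- bowl: A white bowl 110 mm across, 50 mm high, at the left; leave it where it is.
- brush: A hand brush lying at the right; leave it where it is.
- cup: A steel cup 72 mm across, 80 mm high, at the left; leave it where it is.
There are look-alikes about, which are no part of the job. There is more than one size of the part that bears gauge_handle; the job needs the larger.

How it is judged:
By the outcome, as a careful person would: the job done as asked, in the order asked, and still so for the second after the job is handed in, while the arm keeps its last pose, push and grip.
It also fails if it takes over 58 s, if anything falls off the work surface, if the arm or the gripper's body presses on something with over 40 N, if the wrist force passes 120 N, or if a joint passes its speed limit or range.

### The arm

A 6-joint arm with a two-finger parallel gripper is mounted at the origin on the work surface. World frame = base frame: x ahead of the robot, y to its left, z up, the work surface at z = 0. Lengths are in mm, angles in rad, forces in N, time in s.
With the tool pointing down it reaches from about 350 to 775 mm from the base axis. Payload 7.3 kg.
Tool frame: the origin (TCP) lies on the centre line of the jaws, within the pads' length; the fingertips stand 11 mm ahead of it and the grasp point (between the pads) lies 8 mm behind it; z points along the fingers, y is the direction in which the jaws open and shut (so a half turn about z gives the same grasp; the last joint's range is limited). The gripper opens to 92 mm and grips with 3 to 60 N. Pads are 19 mm wide; open, the fingers measure 130 mm over their backs; the gripper's body (75 mm by 190 mm) begins 47 mm behind the grasp point.
Start: joints at [-1.354, 0.342, 1.524, -0, 1.275, -0.146], TCP at [186.342, -490.837, 237.741] pointing down, gripper open.
Joint ranges: [-2.53, 2.53], [-0.77, 2.02], [0.04, 2.7], [-1, 4.14], [0.28, 2.66], [-3.11, 3.11]. Speed limits (rad/s): [2.57, 2.57, 3.14, 3.14, 3.14, 3.14].

### API

Orientations are given as a 3x3 rotation matrix whose columns are the frame's x, y, z axes.
In Python, from plant import robot gives the robot as it stands. The module is installed in compiled form; this text tells all that it offers.
- The arm moves only by the tool servo_tool, never from a script. Its argument "moves" is a list of rows, each a list of 2 entries, a list of its own where there are three numbers: the shift along the tool's x, y, z in mm, then the turn about the tool's z in rad. A call has 1 to 20 rows; each row shifts and turns the pose as measured when the row begins, along the tool's axes as they then stand; what a row does not reach is not made up. A row lasts 1/12 s, in which the tool goes at most 41.7 mm and 7.16 degrees, less where a joint would pass 70% of its speed; a pose out of reach is approached as far as the arm can. A call is refused whole if a number of a shift passes 41.7 or a number of a turn 0.125, either way. A call with a gripper value outside its range is refused whole. "fingers" is the closure in counts, from 0 (fully open) to 255 (shut), set as the call begins (left out, the last holds). The fingers move at their own pace and stop on an object; the grip force is fixed at half the most. Time passes only in rows, so rows that do not move let the fingers close. It gives the time, the measured TCP pose, the force and the opening at its end, in the units of the state.
- robot.sense(): the state, without advancing time (a new reading comes with each control period).
- robot.read_camera(name): name is "scene" or "top" or "wrist"; returns a dict with "image" (384x512x3 uint8, blue, green, red), "z_map" (384x512 float32, mm along the optical axis (not along the pixel's ray), 0 where there is no reading), "vertical_fov" (degrees; the focal length in pixels is half the picture's height over the tangent of half this angle, whatever the lens; pixels are square), "cx", "cy" (the principal point, pixels), "pose" (4x4, takes a point from camera to world coordinates). Camera axes: x right, y down, z forward; pixel columns grow to the right and rows downward; lengths in mm; the calibration is good to about 2 mm. A picture is of the moment at which its call begins.
- robot.job_done(): hands the job in, once; it reports no verdict.
The state is a dict: "clock": time; "qpos": joint angles; "joint_vel": joint speeds; "joint_efforts": joint torques, N m; "tcp_pos": TCP position; "eef_rot": TCP orientation; "wrist_force": force on the tool from outside, world axes, zero at the start; "wrist_torque": the same for the moment, N m; "gripper_width": finger opening in mm.
Only numpy, scipy, OpenCV 4.12 (cv2) and the standard library are available. Lean on these libraries where they do the work, as an engineer would, in place of code of your own. Each camera call takes 0.05 s, during which the arm holds its last target.

## Working session

There is one attempt and no reset: what is moved stays moved. The work goes in short steps, Python scripts to look and compute and a tool call to move; the robot and the scene stay as the last step left them, time stands still between calls to the robot, and variables do not carry over. Pictures are saved under pics/ and viewed, and the job is handed in when it is done.

Besides the shell and the picture viewer there is one more tool, called after "Call:" by a JSON object that holds its "name" and its "arguments". servo_tool: Moves the arm, as the interface text tells. Its arguments: {"type":"object","properties":{"moves":{"type":"array","items":{"type":"array"}},"fingers":{"type":"number"}},"required":["moves"]}

```bash
mkdir -p pics
cat > h.py <<'E'
import numpy as np, cv2
from plant import robot
def cam(n):
    d=robot.read_camera(n); 
    d['f']=d['image'].shape[0]/2/np.tan(np.radians(d['vertical_fov'])/2); return d
def cloud(d):
    z=d['z_map']; h,w=z.shape; u,v=np.meshgrid(np.arange(w),np.arange(h))
    P=np.stack([(u-d['cx'])/d['f']*z,(v-d['cy'])/d['f']*z,z,np.ones_like(z)],-1)
    W=P@np.array(d['pose']).T; W=W[...,:3]; W[z==0]=np.nan; return W
E
python3 - <<'E'
from h import *
s=robot.sense()
for k,v in s.items(): print(k,np.round(v,3).tolist())
for n in('scene','top','wrist'):
    d=cam(n); cv2.imwrite(f'pics/{n}0.png',d['image']); np.save(f'{n}0.npy',cloud(d)); print(n,d['f'],d['cx'],d['cy'],np.round(d['pose'],3).tolist())
    import pickle; pickle.dump(d,open(f'{n}0.pkl','wb'))
E
```

```text
clock 0.0
qpos [-1.354, 0.343, 1.525, 0.0, 1.275, -0.146]
joint_vel [0.0, -0.0, 0.001, 0.0, -0.001, 0.001]
joint_efforts [0.0, -43.124, -24.422, 0.072, 0.056, -0.0]
tcp_pos [186.253, -490.42, 237.044]
eef_rot [[0.935, 0.355, -0.0], [0.355, -0.935, 0.002], [0.0, -0.002, -1.0]]
wrist_force [0.27, 0.322, 0.112]
wrist_torque [-0.014, -0.019, -0.01]
gripper_width 91.889
scene 477.4131583451453 262.7982543512576 186.95868343034346 [[0.494, 0.703, -0.511, 1384.894], [0.869, -0.41, 0.277, -493.744], [-0.015, -0.581, -0.814, 1500.678], [0.0, 0.0, 0.0, 1.0]]
top 457.41982320006207 254.73959092546926 191.01637347653093 [[0.006, -0.991, 0.132, 330.771], [-1.0, -0.003, 0.026, -22.008], [-0.026, -0.132, -0.991, 1327.542], [0.0, 0.0, 0.0, 1.0]]
wrist 274.7252520299866 255.92875746252105 190.25059834743547 [[0.354, -0.889, -0.291, 266.353], [-0.935, -0.337, -0.108, -462.26], [-0.002, 0.311, -0.951, 384.283], [0.0, 0.0, 0.0, 1.0]]
```

View pics/scene0.png

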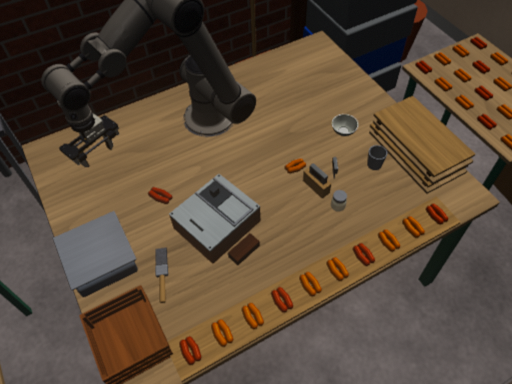

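View pics/top0.png

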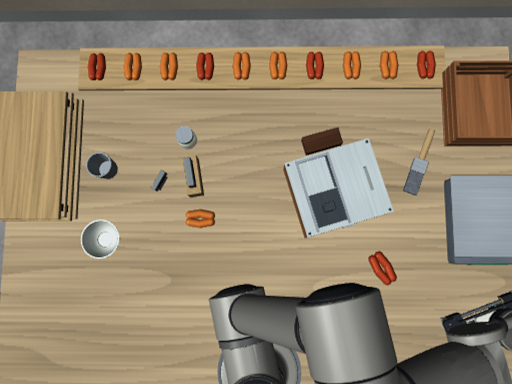

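View pics/wrist0.png

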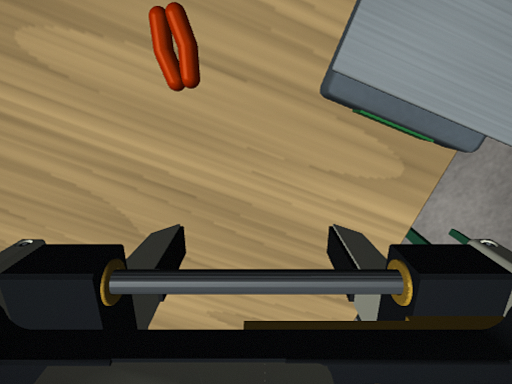

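The scene picture shows the box at about (215,215), and the gauge in its block at (318,178) with a smaller look-alike at (335,165). In the top picture the block is at (193,177), the look-alike at (158,180) and the box centre at (338,188). Next I'll measure from the depth maps.

Run:
```python
from h import *
t=cv2.imread('pics/top0.png'); 
a=cv2.resize(t[140:220,140:220],None,fx=5,fy=5,interpolation=cv2.INTER_CUBIC)
b=cv2.resize(t[120:250,275:405],None,fx=4,fy=4,interpolation=cv2.INTER_CUBIC)[:400,:]
cv2.imwrite('pics/crop_top.png',cv2.resize(a,(400,400)));cv2.imwrite('pics/crop_top2.png',cv2.resize(t[120:250,275:405],None,fx=4,fy=4,interpolation=cv2.INTER_CUBIC))
for n in('top','scene'):
    W=np.load(n+'0.npy').reshape(-1,3); W=W[np.isfinite(W).all(1)]
    def rect(m,l):
        p=W[m]; 
        if len(p)<5: print(n,l,len(p)); return
        r=cv2.minAreaRect(p[:,:2].astype(np.float32)); print(n,l,len(p),np.round(r[0],1),np.round(r[1],1),round(r[2],1),'z',np.round(np.percentile(p[:,2],[5,50,95]),1))
    x,y,z=W.T
    reg=(abs(y)<700)&(x>250)&(x<800)
    # cluster: print occupancies
    top=reg&(z>85)&(z<108)&(y<50); rect(top,'boxtop')
    rect(reg&(z>108)&(z<160)&(y<50),'above box')
    rect(reg&(z>90)&(z<125)&(y>50)&(y<350),'gauge')
    rect(reg&(z>50)&(z<72)&(y>50)&(y<250),'rest')
    rect(reg&(z>15)&(z<120)&(y>190)&(y<270)&(x>400)&(x<520),'small')
```

```text
top boxtop 11154 [ 568.4 -377.1] [615.5 477.2] 87.4 z [ 86.3  98.  105.5]
top above box 591 [ 510.5 -220.6] [202.7 212.9] 19.7 z [108.2 110.2 140.3]
top gauge 238 [546.2 192.1] [80.1 20.7] 10.0 z [ 95.4 105.6 109.9]
top rest 506 [586.2 198.1] [196.2  47.8] 12.1 z [57.2 64.1 71.1]
top small 163 [461.6 200.3] [116.4  20.1] 0.2 z [ 17.6  25.2 105.3]
scene boxtop 6326 [ 558.3 -384. ] [632.3 483.6] 89.9 z [ 86.4  95.9 106.1]
scene above box 516 [ 541.7 -330.5] [208.5 481.8] 15.9 z [108.3 111.  140.4]
scene gauge 146 [545.6 193.1] [83.8 25.2] 9.0 z [ 92.6 105.1 111.8]
scene rest 279 [585.1 195.7] [199.5  52.5] 15.9 z [51.8 63.8 71. ]
scene small 54 [461.2 201.2] [111.9  21.3] 0.6 z [ 17.   25.  108.3]
```

View pics/crop_top.png

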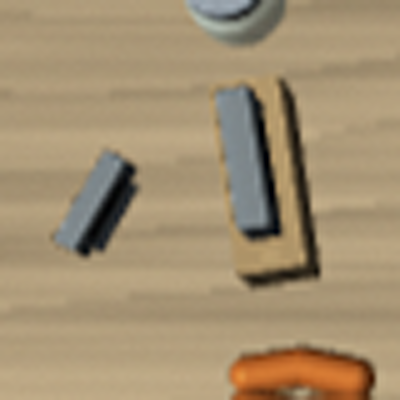

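View pics/crop_top2.png

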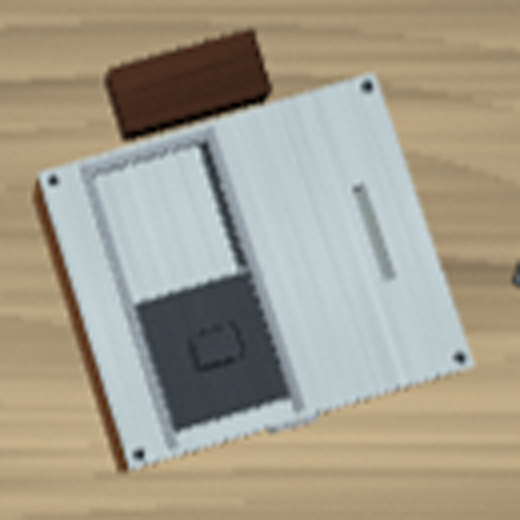

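Run:
```python
from h import *
for n in('top','scene'):
    W=np.load(n+'0.npy').reshape(-1,3); W=W[np.isfinite(W).all(1)]
    x,y,z=W.T
    b=(x>380)&(x<720)&(y<-50)&(y>-400)
    def rect(m,l):
        p=W[m]; r=cv2.minAreaRect(p[:,:2].astype(np.float32)); print(n,l,len(p),np.round(r[0],1),np.round(r[1],1),round(r[2],1),'z',np.round(np.percentile(p[:,2],[5,50,95]),1)); return r
    r=rect(b&(z>95)&(z<112),'boxtop')
    rect(b&(z>125)&(z<150),'tab')
    rect(b&(z>20)&(z<87),'below')
# slot in the top image: pixel line endpoints at z=100
import pickle
for n,ends in(('top',[(275+359/4,120+186/4),(275+390/4,120+277/4)]),):
    d=pickle.load(open(n+'0.pkl','rb')); P=np.array(d['pose'])
    for u,v in ends:
        r=P[:3,:3]@np.array([(u-d['cx'])/d['f'],(v-d['cy'])/d['f'],1]); s=(100-P[2,3])/r[2]; print(np.round(P[:3,3]+s*r,1))
# wrist camera in tool frame
d=pickle.load(open('wrist0.pkl','rb'));s=robot.sense();T=np.eye(4);T[:3,:3]=s['eef_rot'];T[:3,3]=s['tcp_pos']
print(np.round(np.linalg.inv(T)@d['pose'],3))
```

```text
top boxtop 6548 [ 505.7 -214.2] [210.3 241.5] 16.9 z [ 96.9 101.3 108.5]
top tab 103 [ 449.2 -183.9] [22.2 30. ] 18.0 z [131.1 139.  143.1]
top below 903 [ 535.9 -200.4] [284.2 232.8] 16.9 z [28.1 35.9 78. ]
scene boxtop 3240 [ 502.5 -211.6] [217.7 244.6] 17.3 z [ 97.  102.5 109.4]
scene tab 65 [ 447.9 -181.6] [24.1 31.8] 17.4 z [125.5 138.9 145. ]
scene below 1282 [ 582.7 -247.2] [316.2 178. ] 66.4 z [24.1 40.2 82.4]
[ 562.  -287.5  100. ]
[ 499.8 -306.6  100. ]
[[-1.00000e-03 -9.50000e-01 -3.11000e-01  8.49480e+01]
 [ 1.00000e+00 -0.00000e+00 -1.00000e-03  1.81000e+00]
 [ 1.00000e-03 -3.11000e-01  9.50000e-01 -1.47064e+02]
 [ 0.00000e+00  0.00000e+00  0.00000e+00  1.00000e+00]]
```

Both views agree: the box centre is about (505,-213) with yaw 0.297, the gauge is about (546,193) with yaw 0.17, and the gauge top is at z≈106 as expected. I'll move the wrist camera over the gauge.

Call:
{"name": "servo_tool", "arguments": {"moves": [[[26.5,-26,0],0],[[26.5,-26,0],0],[[26.5,-26,0],0],[[26.5,-26,0],0],[[26.5,-26,0],0],[[26.5,-26,0],0],[[26.5,-26,0],0],[[26.5,-26,0],0],[[26.5,-26,0],0],[[26.5,-26,0],0],[[26.5,-26,0],0],[[26.5,-26,0],0],[[26.5,-26,0],0],[[26.5,-26,0],0],[[26.5,-26,0],0],[[26.5,-26,0],0],[[26.5,-26,0],0],[[26.5,-26,0],0],[[26.5,-26,0],0],[[26.5,-26,0],0]], "fingers": 110}}

```text
clock: 1.82
tcp_pos: [506.2, 210.5, 234.2]
eef_rot: [[0.939, 0.344, -0.002], [0.344, -0.939, 0.001], [-0.001, -0.002, -1.0]]
wrist_force: [0.6, -0.8, 0.8]
gripper_width: 52.4
```

Call:
{"name": "servo_tool", "arguments": {"moves": [[[-9,11,0],0.09],[[-9,11,0],0.09],[[0,0,0],0],[[0,0,0],0]]}}

```text
clock: 2.15
tcp_pos: [497.0, 192.8, 230.3]
eef_rot: [[0.984, 0.176, -0.006], [0.176, -0.984, 0.003], [-0.005, -0.004, -1.0]]
wrist_force: [-0.2, -0.5, 0.3]
gripper_width: 52.0
```

```bash
cat > look.py <<'E'
from h import *
import sys,pickle
n=sys.argv[1]
d=cam('wrist'); cv2.imwrite(f'pics/{n}.png',d['image']); pickle.dump(d,open(n+'.pkl','wb')); W=cloud(d); np.save(n+'.npy',W)
s=robot.sense(); print(np.round(s['tcp_pos'],1),'yaw',np.arctan2(s['eef_rot'][1][0],s['eef_rot'][0][0]),'w',s['gripper_width'],'t',s['clock'],np.round(s['qpos'],2))
E
python3 look.py w1
python3 - <<'E'
from h import *
W=np.load('w1.npy').reshape(-1,3);W=W[np.isfinite(W).all(1)];x,y,z=W.T
b=(x>480)&(x<620)&(y>140)&(y<240)
for lo,hi in((98,115),(104,108),(57,67)):
    p=W[b&(z>lo)&(z<hi)]; 
    if len(p)>9:
        r=cv2.minAreaRect(p[:,:2].astype(np.float32)); print(lo,len(p),np.round(r[0],1),np.round(r[1],1),round(r[2],2),np.round(np.percentile(p[:,2],[5,50,95]),1))
b=(x>480)&(x<620)&(y>225)&(y<300)&(z>12); print(len(W[b]), np.percentile(W[b],[2,50,98],axis=0).round(1) if b.sum() else '')
E
```

```text
[496.9 192.7 230.3] yaw 0.1769734917096706 w 52.31273183325089 t 2.2 [0.22 0.37 1.51 0.   1.27 1.62]
98 1647 [547.5 191.7] [77.9 19.7] 10.03 [104.1 106.  107.3]
104 1564 [547.5 191.8] [77.9 19.6] 10.03 [104.6 106.  107.3]
57 1853 [545.3 190.7] [109.9  39.8] 9.5 [61.1 62.3 63.4]
21470 [[491.  225.6  73. ]
 [515.3 245.2 308.7]
 [532.9 281.7 331.2]]
```

View pics/w1.png

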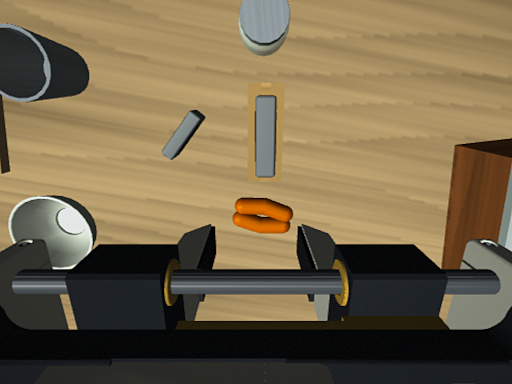

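The wrist view shows the gauge at (265,137), standing in the block at (265,137). Its centre is (547,192), yaw 0.175, top at 106.0 and block top at 62.3, which matches the other views. The look-alike at (183,135) is clear of the path. I'll move over the gauge and descend.

Call:
{"name": "servo_tool", "arguments": {"moves": [[[16,3,0],0],[[16,3,0],0],[[16,3,0],0],[[0,0,20],0],[[0,0,25],0],[[0,0,25],0],[[0,0,20],0],[[0,0,10],0],[[0,0,0],0]]}}

```text
clock: 2.95
tcp_pos: [550.9, 191.9, 129.6]
eef_rot: [[0.982, 0.19, 0.003], [0.19, -0.982, 0.005], [0.004, -0.005, -1.0]]
wrist_force: [-0.1, -0.1, 0.3]
gripper_width: 52.4
```

```bash
python3 look.py w2
python3 - <<'E'
from h import *
W=np.load('w2.npy').reshape(-1,3);W=W[np.isfinite(W).all(1)];x,y,z=W.T
b=(x>480)&(x<620)&(y>160)&(y<225)
for lo,hi in((100,110),(57,67)):
    p=W[b&(z>lo)&(z<hi)]; 
    if len(p)>9:
        r=cv2.minAreaRect(p[:,:2].astype(np.float32)); print(lo,len(p),np.round(r[0],1),np.round(r[1],1),round(r[2],2),np.round(np.percentile(p[:,2],[5,50,95]),1))
E
```

```text
[551.3 192.  130.5] yaw 0.1911204508478514 w 52.25088360930524 t 3.0 [0.2  0.55 1.51 0.01 1.08 1.58]
100 2629 [553.4 192.7] [68.2 20. ] 10.1 [104. 106. 107.]
57 2799 [545.5 190.8] [110.1  40.1] 9.52 [61.  62.2 63.2]
```

View pics/w2.png

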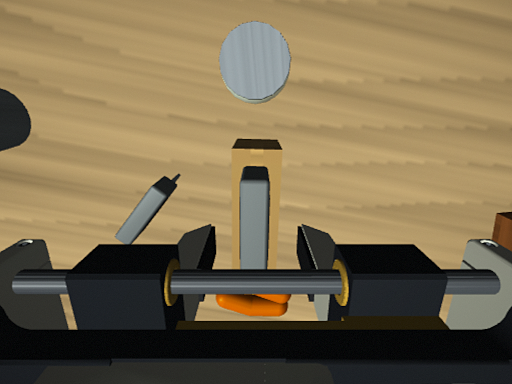

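The gauge sits between the open jaws at (255,220), and its axis is within about 0.5 mm of the TCP. I'll descend the rest of the way and close.

Call:
{"name": "servo_tool", "arguments": {"moves": [[[-3,0,17],0.015],[[0,0,17],0],[[0,0,12],0],[[0,0,4],0],[[0,0,0],0]]}}

```text
clock: 3.42
tcp_pos: [553.0, 192.2, 85.4]
eef_rot: [[0.984, 0.178, 0.015], [0.178, -0.984, 0.008], [0.016, -0.005, -1.0]]
wrist_force: [-0.9, 0.4, 1.1]
gripper_width: 52.2
```

```bash
python3 look.py w3
```

```text
[553.3 192.2  86. ] yaw 0.17891610057527346 w 52.356252999299066 t 3.4667 [0.2  0.6  1.56 0.01 0.97 1.59]
```

Call:
{"name": "servo_tool", "arguments": {"moves": [[[-5,0,3],0],[[0,0,2],0],[[0,0,0],0]]}}

```text
clock: 3.72
tcp_pos: [549.8, 191.6, 83.7]
eef_rot: [[0.984, 0.179, 0.021], [0.178, -0.984, 0.009], [0.022, -0.005, -1.0]]
wrist_force: [0.4, 0.3, -0.6]
gripper_width: 52.2
```

Call:
{"name": "servo_tool", "arguments": {"moves": [[[0,0,0],0],[[0,0,0],0],[[0,0,0],0],[[0,0,0],0],[[0,0,0],0],[[0,0,0],0],[[0,0,0],0],[[0,0,0],0]], "fingers": 255}}

```text
clock: 4.38
tcp_pos: [550.6, 192.0, 85.4]
eef_rot: [[0.984, 0.179, 0.024], [0.179, -0.984, 0.01], [0.025, -0.006, -1.0]]
wrist_force: [1.0, -0.0, 1.5]
gripper_width: 20.0
```

Call:
{"name": "servo_tool", "arguments": {"moves": [[[0.2,0,-8],0],[[0.3,0,-12],0],[[0.3,0,-16],0],[[0.4,0,-18],0],[[0.4,0,-18],0],[[0,0,-20],0],[[0,0,-20],0],[[0,0,-20],0],[[0,0,-15],0],[[0,0,-5],0],[[0,0,0],0]]}}

```text
clock: 5.3
tcp_pos: [546.5, 190.0, 246.5]
eef_rot: [[0.984, 0.179, 0.018], [0.179, -0.984, 0.008], [0.019, -0.005, -1.0]]
wrist_force: [-0.5, 0.4, -0.3]
gripper_width: 19.9
```

```bash
python3 look.py w4
python3 - <<'E'
from h import *
d=cam('scene');cv2.imwrite('pics/s4.png',cv2.resize(d['image'][100:260,180:400],None,fx=3,fy=3))
E
```

```text
[546.4 189.9 245.9] yaw 0.1797547628456898 w 19.672725889267113 t 5.35 [0.2  0.42 1.38 0.   1.32 1.59]
```

View pics/s4.png

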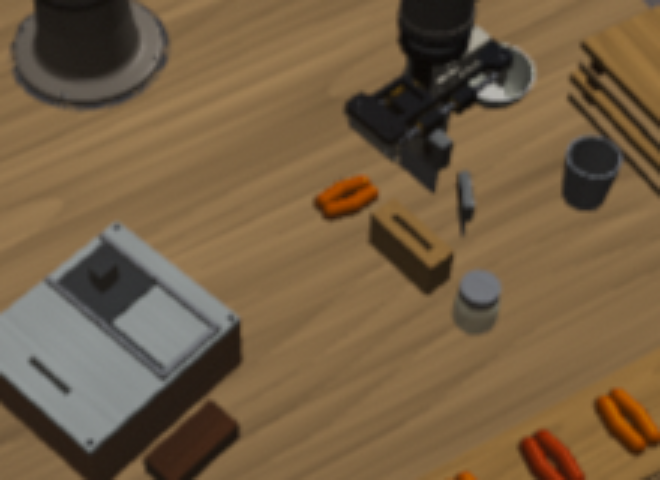

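View pics/w4.png

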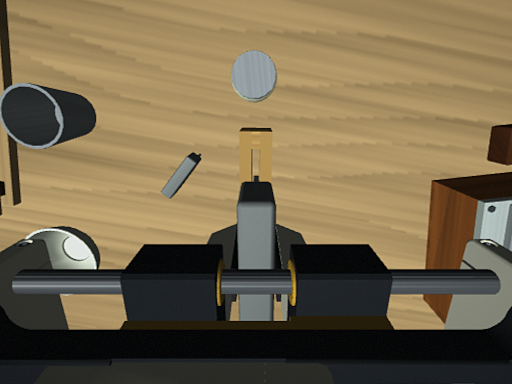

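The scene picture shows the gauge, blade and all, held clear of its block. The empty block slot is at (410,230) in the crop and the look-alike has not moved. I'll travel to a viewpoint short of the box slot.

Call:
{"name": "servo_tool", "arguments": {"moves": [[[-6,15,0],0],[[-12,30,0],0],[[-12,30,0],0],[[-12,30,0],0],[[-12,30,0],0],[[-12,30,0],0],[[-12,30,0],0],[[-12,30,0],0],[[-12,30,0],0],[[-12,30,0],0],[[-12,30,0],0],[[-12,30,0],0],[[-12,30,0],0],[[-12,30,0],0],[[-12,30,0],0],[[-6,20,0],-0.03],[[-3,10,0],-0.045],[[0,0,0],-0.045],[[0,0,0],0],[[0,0,0],0]]}}

```text
clock: 7.07
tcp_pos: [431.6, -319.1, 208.1]
eef_rot: [[0.954, 0.3, -0.031], [0.301, -0.953, 0.029], [-0.021, -0.037, -0.999]]
wrist_force: [-0.2, -0.2, -0.6]
gripper_width: 19.9
```

```bash
python3 look.py w5;python3 -c "
from h import *
print(np.round(robot.sense()['eef_rot'],3))"
```

```text
[ 431.6 -318.8  208. ] yaw 0.3058265491280588 w 19.715511371993614 t 7.1167 [-0.78  0.41  1.5  -0.    1.27  0.49]
[[ 0.953  0.3   -0.031]
 [ 0.301 -0.953  0.029]
 [-0.021 -0.037 -0.999]]
```

View pics/w5.png

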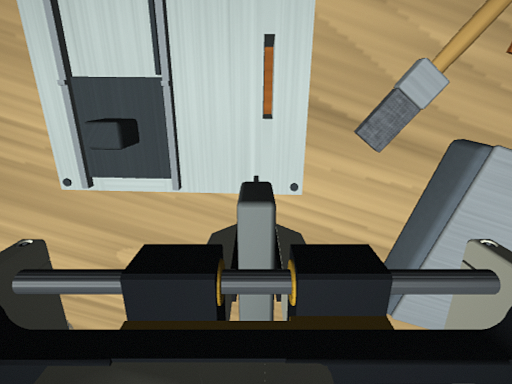

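The wrist view shows the slot at (263–274, 35–118), the tab at (110,134), and the held gauge at (256,235). The tool has drifted about 2° in tilt and dropped 38 mm, so I'll watch that. Now I'll measure the slot.

```bash
cat > slot.py <<'E'
from h import *
import sys,pickle
n=sys.argv[1]; lo=float(sys.argv[2]) if len(sys.argv)>2 else 0
d=pickle.load(open(n+'.pkl','rb')); P=np.array(d['pose']); W=np.load(n+'.npy')
x,y,z=W[...,0],W[...,1],W[...,2]
c,s=np.cos(.297),np.sin(.297); bx=c*(x-505)+s*(y+213); by=-s*(x-505)+c*(y+213)
# ray hits on plane z=100
h,w=z.shape;u,v=np.meshgrid(np.arange(w),np.arange(h))
R=np.stack([(u-d['cx'])/d['f'],(v-d['cy'])/d['f'],np.ones((h,w))],-1)@P[:3,:3].T
top=(abs(z-100)<5)&(bx>-80)&(by<-10)&(by>-125)
print('top z',np.nanmedian(z[top]), top.sum())
Z=np.nanmedian(z[top]); Q=P[:3,3]+R*((Z-P[2,3])/R[...,2])[...,None]
qx=c*(Q[...,0]-505)+s*(Q[...,1]+213); qy=-s*(Q[...,0]-505)+c*(Q[...,1]+213)
m=(abs(qx)<50)&(abs(qy+85)<14)&((z<95)|np.isnan(z))
nl,lab,st,_=cv2.connectedComponentsWithStats(m.astype(np.uint8)); k=1+np.argmax(st[1:,4]); m=lab==k
r=cv2.minAreaRect(Q[m][:,:2].astype(np.float32)); print('slot',st[k],np.round(r[0],1),np.round(r[1],1),r[2]); 
p=W[top][:,:2].astype(np.float32)
tb=(z>131)&(z<148)&(by>20)&(by<75)&(bx>-75)&(bx<40)
if tb.sum()>20:
    r=cv2.minAreaRect(W[tb][:,:2].astype(np.float32)); print('tab',np.round(r[0],1),np.round(r[1],1),r[2],np.nanmedian(z[tb]))
E
python3 slot.py w5
python3 - <<'E'
from h import *
# held gauge
W=np.load('w5.npy');s=robot.sense();R=np.array(s['eef_rot']);L=(W-s['tcp_pos'])@R
m=(abs(L[...,1])<16)&(L[...,2]>-40)&(L[...,2]<-5)&(abs(L[...,0])<60)
p=L[m];print(len(p),np.percentile(p,[1,50,99],axis=0).round(1))
t=p[np.abs(p[:,2]-np.median(p[:,2]))<3]; A=np.c_[t[:,:2],np.ones(len(t))]; print(np.linalg.lstsq(A,t[:,2],rcond=None)[0]); print(cv2.minAreaRect(t[:,:2].astype(np.float32)))
E
```

```text
top z 100.27632579390215 20946
slot [262  35  13  85 863] [ 529.5 -296.4] [66.5  8.8] 16.75990104675293
tab [ 449.6 -185.4] [22.2 30.1] 16.598464965820312 139.45061799719815
4639 [[-33.4 -14.5 -37.1]
 [ 10.9   1.4 -20.5]
 [ 37.   15.3  -6.6]]
[ 2.56506619e-02  2.09907952e-03 -2.06811499e+01]
((0.9666213989257812, -0.3002967834472656), (73.08428955078125, 31.7563533782959), 1.6116807460784912)
```

The slot is at (529.8,-296.4), 66.5 × 8.8 mm, at z≈100, which agrees with the top view. I'll test how the tilt drifts with motion before inserting.

Call:
{"name": "servo_tool", "arguments": {"moves": [[[0,0,-10],0],[[0,0,-10],0],[[0,0,-10],0],[[0,0,-10],0],[[0,0,0],0],[[0,0,0],0]]}}

```text
clock: 7.62
tcp_pos: [434.1, -317.0, 252.9]
eef_rot: [[0.953, 0.301, -0.031], [0.302, -0.953, 0.029], [-0.02, -0.037, -0.999]]
wrist_force: [0.1, 0.5, -1.8]
gripper_width: 20.0
```

Call:
{"name": "servo_tool", "arguments": {"moves": [[[10,0,0],0],[[10,0,0],0],[[10,0,0],0],[[10,0,0],0],[[0,0,0],0],[[0,0,0],0]]}}

```text
clock: 8.12
tcp_pos: [477.3, -301.9, 251.2]
eef_rot: [[0.953, 0.302, -0.031], [0.303, -0.953, 0.03], [-0.02, -0.038, -0.999]]
wrist_force: [-0.8, -0.7, -0.1]
gripper_width: 20.1
```

Call:
{"name": "servo_tool", "arguments": {"moves": [[[0,-25,0],0],[[0,-25,0],0],[[0,-25,0],0],[[0,-25,0],0],[[0,0,0],0],[[0,0,0],0]]}}

```text
clock: 8.62
tcp_pos: [445.0, -203.2, 252.0]
eef_rot: [[0.953, 0.301, -0.036], [0.302, -0.953, 0.032], [-0.024, -0.041, -0.999]]
wrist_force: [0.2, -0.1, -0.5]
gripper_width: 19.9
```

Call:
{"name": "servo_tool", "arguments": {"moves": [[[22,20,0],0],[[22,20,0],0],[[22,20,0],0],[[22,20,0],0],[[0,0,0],0],[[0,0,0],0]]}}

```text
clock: 9.12
tcp_pos: [556.1, -257.4, 243.8]
eef_rot: [[0.953, 0.3, -0.039], [0.301, -0.953, 0.032], [-0.027, -0.043, -0.999]]
wrist_force: [-0.8, 1.0, -1.3]
gripper_width: 20.0
```

Call:
{"name": "servo_tool", "arguments": {"moves": [[[-22,-20,0],0],[[-22,-20,0],0],[[-22,-20,0],0],[[-22,-20,0],0],[[0,0,0],0],[[0,0,0],0]]}}

```text
clock: 9.62
tcp_pos: [440.0, -206.6, 244.7]
eef_rot: [[0.954, 0.296, -0.047], [0.298, -0.954, 0.036], [-0.034, -0.049, -0.998]]
wrist_force: [0.7, -0.4, -0.7]
gripper_width: 19.6
```

Call:
{"name": "servo_tool", "arguments": {"moves": [[[0,0,-10],0],[[0,0,-10],0],[[0,0,-10],0],[[0,0,-10],0],[[0,0,-10],0],[[0,0,-10],0],[[0,0,-10],0],[[0,0,-10],0],[[0,0,-10],0],[[0,0,-10],0],[[0,0,0],0]]}}

```text
clock: 10.53
tcp_pos: [447.8, -215.5, 351.0]
eef_rot: [[0.955, 0.293, -0.041], [0.294, -0.955, 0.032], [-0.03, -0.043, -0.999]]
wrist_force: [-0.6, -0.2, -0.9]
gripper_width: 19.5
```

Call:
{"name": "servo_tool", "arguments": {"moves": [[[0,0,40],0],[[0,0,40],0],[[0,0,0],0],[[0,0,0],0]]}}

```text
clock: 10.87
tcp_pos: [446.5, -215.0, 270.5]
eef_rot: [[0.956, 0.292, -0.035], [0.293, -0.956, 0.028], [-0.026, -0.037, -0.999]]
wrist_force: [0.4, 0.5, -0.2]
gripper_width: 19.7
```

Vertical strokes reduce the tilt, so I'll do a few more.

Call:
{"name": "servo_tool", "arguments": {"moves": [[[0,0,-35],0],[[0,0,-35],0],[[0,0,0],0],[[0,0,35],0],[[0,0,35],0],[[0,0,0],0],[[0,0,-35],0],[[0,0,-35],0],[[0,0,0],0],[[0,0,35],0],[[0,0,35],0],[[0,0,0],0]]}}

```text
clock: 11.87
tcp_pos: [452.9, -220.1, 296.0]
eef_rot: [[0.956, 0.292, -0.013], [0.293, -0.956, 0.012], [-0.009, -0.015, -1.0]]
wrist_force: [-0.4, 0.2, -2.7]
gripper_width: 20.2
```

Call:
{"name": "servo_tool", "arguments": {"moves": [[[0,0,-10],0],[[0,0,-10],0],[[0,0,-10],0],[[0,0,-10],0],[[0,0,-10],0],[[0,0,-10],0],[[0,0,-10],0],[[0,0,-10],0],[[0,0,0],0]]}}

```text
clock: 12.62
tcp_pos: [456.7, -223.1, 410.9]
eef_rot: [[0.956, 0.292, 0.011], [0.292, -0.956, -0.004], [0.009, 0.007, -1.0]]
wrist_force: [0.2, 0.4, -0.7]
gripper_width: 19.6
```

Call:
{"name": "servo_tool", "arguments": {"moves": [[[-1,10,15],0],[[-1,10,15],0],[[-1,10,15],0],[[-1,10,15],0],[[-1,10,15],0],[[-1,10,15],0],[[-1,10,15],0],[[-1,10,15],0],[[-1,10,15],0],[[0,0,15],0],[[0,0,10],0],[[0,0,0],0]]}}

```text
clock: 13.62
tcp_pos: [484.0, -321.9, 275.2]
eef_rot: [[0.955, 0.293, 0.04], [0.294, -0.955, -0.026], [0.03, 0.036, -0.999]]
wrist_force: [0.0, -0.2, -1.7]
gripper_width: 19.8
```

```bash
cat > held.py <<'E'
from h import *
import sys
s=robot.sense();R=np.array(s['eef_rot'])
print(np.round(R,3).tolist())
W=np.load(sys.argv[1]+'.npy');L=(W-s['tcp_pos'])@R
m=(abs(L[...,1])<9)&(abs(L[...,2]+20)<6)&(L[...,0]>-5)&(L[...,0]<60)
# centreline of handle top from the front part beyond the pads (x>14)
m2=(abs(L[...,1])<16)&(abs(L[...,2]+20)<4)&(L[...,0]>16)&(L[...,0]<60)
p=L[m2]; print(len(p),np.percentile(p,[0.5,50,99.5],axis=0).round(1)); print(cv2.minAreaRect(p[:,:2].astype(np.float32)))
t=L[m];A=np.c_[t[:,:2],np.ones(len(t))]; print('slopes',np.linalg.lstsq(A,t[:,2],rcond=None)[0])
E
python3 look.py w6; python3 slot.py w6; python3 held.py w6
```

```text
[ 484.4 -322.   276.4] yaw 0.29884760974000557 w 20.071003270433685 t 13.6667 [-0.72  0.39  1.34  0.01  1.36  0.55]
top z 100.2389347729366 15335
slot [235 106   9  58 452] [ 530.1 -295.4] [65.2  9.3] 16.23552703857422
tab [ 450.2 -185. ] [21.4 30.6] 16.292762756347656 139.37995416999354
[[0.955, 0.293, 0.041], [0.294, -0.955, -0.027], [0.031, 0.038, -0.999]]
1480 [[ 16.1  -8.4 -20.2]
 [ 27.1   1.  -18.6]
 [ 36.9  10.8 -16.1]]
((26.66922378540039, 1.2285337448120117), (21.305431365966797, 19.908288955688477), 0.07162345945835114)
slopes [  0.04566388  -0.02441529 -19.63269124]
```

View pics/w6.png

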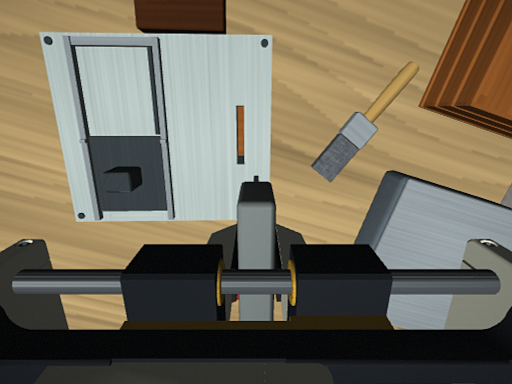

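The gauge is in view at (256,235) and the slot at (240,135). The tilt overshot the other way by about 0.05 rad. Inward radial strokes reduce it, so I'll use those.

Call:
{"name": "servo_tool", "arguments": {"moves": [[[-19,-23,0],0],[[-19,-23,0],0],[[-19,-23,0],0],[[0,0,0],0],[[19,23,0],0],[[19,23,0],0],[[19,23,0],0],[[0,0,0],0]]}}

```text
clock: 14.33
tcp_pos: [485.7, -320.4, 289.8]
eef_rot: [[0.954, 0.295, 0.053], [0.297, -0.954, -0.037], [0.039, 0.051, -0.998]]
wrist_force: [-0.9, 0.7, -1.8]
gripper_width: 19.8
```

Call:
{"name": "servo_tool", "arguments": {"moves": [[[-19,-23,0],0],[[-19,-23,0],0],[[-19,-23,0],0],[[0,0,0],0],[[0,0,0],0]]}}

```text
clock: 14.75
tcp_pos: [411.2, -270.4, 288.5]
eef_rot: [[0.953, 0.297, 0.058], [0.299, -0.953, -0.041], [0.043, 0.057, -0.997]]
wrist_force: [0.7, 0.6, -1.9]
gripper_width: 20.0
```

Call:
{"name": "servo_tool", "arguments": {"moves": [[[0,0,0],0],[[0,0,0],0],[[0,0,0],0],[[0,0,0],0],[[0,0,0],0],[[0,0,0],0]]}}

```text
clock: 15.25
tcp_pos: [414.1, -272.2, 292.1]
eef_rot: [[0.953, 0.297, 0.063], [0.3, -0.953, -0.046], [0.047, 0.063, -0.997]]
wrist_force: [-0.2, -0.5, -1.8]
gripper_width: 19.4
```

Call:
{"name": "servo_tool", "arguments": {"moves": [[[0,0,20],0],[[0,0,20],0],[[0,0,20],0],[[0,0,0],0],[[0,0,0],0]]}}

```text
clock: 15.67
tcp_pos: [419.5, -276.4, 231.0]
eef_rot: [[0.953, 0.297, 0.065], [0.3, -0.953, -0.047], [0.048, 0.065, -0.997]]
wrist_force: [-0.6, -0.8, -0.4]
gripper_width: 20.2
```

Call:
{"name": "servo_tool", "arguments": {"moves": [[[0,0,0],0],[[0,0,0],0],[[0,0,0],0],[[0,0,0],0],[[0,0,0],0],[[0,0,0],0]]}}

```text
clock: 16.17
tcp_pos: [420.9, -277.7, 235.5]
eef_rot: [[0.952, 0.297, 0.07], [0.301, -0.952, -0.052], [0.051, 0.07, -0.996]]
wrist_force: [0.7, 0.8, -0.9]
gripper_width: 19.6
```

Run:
```python
from h import *
s=robot.sense()
for k in('qpos','joint_vel','joint_efforts','tcp_pos'):print(k,np.round(s[k],4))
```

```text
qpos [-0.7409  0.2584  1.6537  0.01    1.143   0.5222]
joint_vel [ 0.0007 -0.0086 -0.0074 -0.0003  0.0028 -0.0014]
joint_efforts [-3.00000e-03 -3.91154e+01 -2.48000e+01  1.23300e-01 -4.38900e-01
  7.40000e-03]
tcp_pos [ 420.9158 -277.6983  235.4975]
```

Call:
{"name": "servo_tool", "arguments": {"moves": [[[0,0,-25],0],[[27,-22,0],0],[[27,-22,0],0],[[27,-22,0],0],[[27,-22,0],0],[[27,-22,0],0]]}}

```text
clock: 16.67
tcp_pos: [516.5, -133.0, 262.9]
eef_rot: [[0.956, 0.284, 0.072], [0.288, -0.956, -0.057], [0.053, 0.075, -0.996]]
wrist_force: [1.1, 0.4, -1.1]
gripper_width: 19.6
```

Call:
{"name": "servo_tool", "arguments": {"moves": [[[-27,22,0],0],[[-27,22,0],0],[[-27,22,0],0],[[-27,22,0],0],[[-27,22,0],0]]}}

```text
clock: 17.08
tcp_pos: [431.0, -259.5, 263.9]
eef_rot: [[0.942, 0.326, 0.081], [0.33, -0.943, -0.049], [0.06, 0.073, -0.996]]
wrist_force: [0.2, 0.1, -1.4]
gripper_width: 19.8
```

Run:
```python
from h import *
s=robot.sense()
for k in('qpos','joint_vel','joint_efforts','tcp_pos'):print(k,np.round(s[k],4))
```

```text
qpos [-0.7035  0.2284  1.6133  0.0157  1.2064  0.5274]
joint_vel [-0.9015 -0.0421  0.0484  0.0913 -0.0096 -0.9518]
joint_efforts [  5.4576 -39.3277 -25.0401   0.0751  -0.2817   1.2887]
tcp_pos [ 431.0242 -259.5305  263.8642]
```

Call:
{"name": "servo_tool", "arguments": {"moves": [[[5,11,5],0.01],[[5,11,6],0.01],[[5,11,6],0.01],[[5,11,6],0.01],[[5,11,6],0],[[5,11,6],0],[[0,0,0],0]]}}

```text
clock: 17.67
tcp_pos: [483.8, -323.1, 234.9]
eef_rot: [[0.957, 0.278, 0.082], [0.283, -0.958, -0.053], [0.064, 0.074, -0.995]]
wrist_force: [0.4, 1.0, -1.5]
gripper_width: 19.7
```

Call:
{"name": "servo_tool", "arguments": {"moves": [[[0,0,0],0],[[0,0,0],0],[[0,0,0],0],[[0,0,0],0],[[0,0,0],0],[[0,0,0],0]]}}

```text
clock: 18.17
tcp_pos: [484.6, -320.2, 234.8]
eef_rot: [[0.956, 0.281, 0.081], [0.285, -0.957, -0.051], [0.063, 0.072, -0.995]]
wrist_force: [-0.7, 0.3, -1.1]
gripper_width: 19.9
```

Call:
{"name": "servo_tool", "arguments": {"moves": [[[0,0,0],0],[[0,0,0],0],[[0,0,0],0],[[0,0,0],0],[[0,0,0],0],[[0,0,0],0],[[0,0,0],0],[[0,0,0],0],[[0,0,0],0],[[0,0,0],0]]}}

```text
clock: 19.0
tcp_pos: [484.3, -320.1, 235.8]
eef_rot: [[0.956, 0.28, 0.082], [0.285, -0.957, -0.052], [0.064, 0.074, -0.995]]
wrist_force: [0.5, 0.2, -1.1]
gripper_width: 19.7
```

Call:
{"name": "servo_tool", "arguments": {"moves": [[[25,0,1],0],[[25,0,1],0],[[25,0,1],0],[[25,0,1],0],[[25,0,1],0],[[25,0,1],0],[[0,0,0],0]]}}

```text
clock: 19.58
tcp_pos: [633.0, -276.8, 239.1]
eef_rot: [[0.958, 0.276, 0.082], [0.281, -0.958, -0.053], [0.064, 0.073, -0.995]]
wrist_force: [-1.1, 0.1, -1.1]
gripper_width: 19.7
```

Call:
{"name": "servo_tool", "arguments": {"moves": [[[0,0,0],0],[[0,0,0],0],[[0,0,0],0],[[0,0,0],0],[[0,0,0],0],[[0,0,0],0]]}}

```text
clock: 20.08
tcp_pos: [630.5, -277.6, 238.1]
eef_rot: [[0.958, 0.276, 0.079], [0.28, -0.959, -0.052], [0.061, 0.072, -0.996]]
wrist_force: [-0.0, -0.8, -1.6]
gripper_width: 20.3
```

Call:
{"name": "servo_tool", "arguments": {"moves": [[[16,13,0],0],[[16,13,0],0],[[15,12,0],0],[[0,0,0],0],[[0,0,0],0],[[0,0,0],0]]}}

```text
clock: 20.58
tcp_pos: [684.1, -303.2, 244.4]
eef_rot: [[0.959, 0.272, 0.076], [0.276, -0.96, -0.052], [0.059, 0.07, -0.996]]
wrist_force: [-0.2, 0.1, -1.4]
gripper_width: 19.6
```

Call:
{"name": "servo_tool", "arguments": {"moves": [[[0,0,0],0],[[0,0,0],0],[[0,0,0],0],[[0,0,0],0],[[0,0,0],0],[[0,0,0],0]]}}

```text
clock: 21.08
tcp_pos: [681.6, -302.5, 245.9]
eef_rot: [[0.959, 0.272, 0.075], [0.276, -0.96, -0.051], [0.058, 0.07, -0.996]]
wrist_force: [0.3, -0.2, -1.3]
gripper_width: 19.9
```

Run:
```python
from h import *
s=robot.sense()
for k in('qpos','joint_vel','joint_efforts','tcp_pos'):print(k,np.round(s[k],4))
```

```text
qpos [-0.5173  0.7233  0.8585 -0.0074  1.4686  0.776 ]
joint_vel [ 0.0003 -0.0082  0.0056  0.     -0.0005 -0.0006]
joint_efforts [-2.33000e-02 -6.46409e+01 -2.74391e+01  4.18000e-02 -4.78800e-01
  7.50000e-03]
tcp_pos [ 681.6119 -302.5402  245.8808]
```

```bash
cat > tip.py <<'E'
from h import *
Rg0=np.array([[.984,.179,.024],[.179,-.984,.010],[.025,-.006,-1.0]]); U,_,V=np.linalg.svd(Rg0);Rg0=U@V
p0=np.array([550.6,192.0,85.4])
c,s=np.cos(.177),np.sin(.177)
G0=np.array([[c,-s,0],[s,c,0],[0,0,1.]])  # gauge upright
h0=np.array([547.5,191.7,84.0])
A=Rg0.T@G0; o=Rg0.T@(h0-p0)
st=robot.sense();R=np.array(st['eef_rot']);t=np.array(st['tcp_pos'])
o[1]=0
G=R@A; h=t+R@o; tip=h+G@[0,0,-77]
b=.295; B=np.array([[np.cos(b),-np.sin(b),0],[np.sin(b),np.cos(b),0],[0,0,1]])
slot=np.array([530,-295.5,100])
print('o',o.round(1),'t',st['clock'],'tcp',t.round(1),'tip world',tip.round(1),'tip in slot frame',(B.T@(tip-slot)).round(1),'handle',(B.T@(h-slot)).round(1))
print('gauge axes in box',np.round(B.T@G,3).tolist())
tgt=slot+[0,0,12]
print('move to hover (tool axes)',(R.T@(tgt-tip)).round(1),'up vec in tool',R.T@[0,0,1])
E
python3 tip.py
```

```text
o [-3.1  0.   1.3] t 21.0833 tcp [ 681.6 -302.5  245.9] tip world [ 682.8 -308.4  167.6] tip in slot frame [142.4 -56.8  67.6] handle [140.  -50.9 144.4]
gauge axes in box [[0.999, 0.022, -0.032], [-0.02, 0.997, 0.076], [0.034, -0.076, 0.997]]
move to hover (tool axes) [-146.3  -57.8   43.2] up vec in tool [ 0.05844177  0.07015419 -0.99582275]
```

Call:
{"name": "servo_tool", "arguments": {"moves": [[[-18,-7,1],0],[[-18,-7,1],-0.01],[[-18,-7,1],0],[[-18,-7,1],-0.01],[[-18,-7,1],0],[[-18,-7,1],0],[[-18,-7,1],0],[[-18,-7,1],0],[[0,0,0],0]]}}

```text
clock: 21.83
tcp_pos: [522.0, -288.7, 224.1]
eef_rot: [[0.953, 0.294, 0.077], [0.298, -0.953, -0.052], [0.058, 0.073, -0.996]]
wrist_force: [0.8, -1.3, -1.2]
gripper_width: 20.3
```

```bash
python3 tip.py; python3 look.py w7; python3 held.py w7
```

```text
o [-3.1  0.   1.3] t 21.8333 tcp [ 522.  -288.7  224.1] tip world [ 523.4 -294.7  145.9] tip in slot frame [-6.1  2.7 45.9] handle [ -8.7   8.7 122.6]
gauge axes in box [[0.999, -0.001, -0.034], [0.004, 0.997, 0.078], [0.033, -0.078, 0.996]]
move to hover (tool axes) [ 4.1  0.2 34.3] up vec in tool [ 0.05819686  0.07278536 -0.99564824]
[ 523.6 -289.   224.7] yaw 0.3035532076417721 w 19.853313249341628 t 21.8833 [-0.63  0.43  1.42  0.    1.19  0.63]
[[0.953, 0.294, 0.079], [0.298, -0.953, -0.053], [0.06, 0.074, -0.995]]
1431 [[ 16.1  -9.1 -20.9]
 [ 26.5   0.8 -19.3]
 [ 35.8  10.2 -16.1]]
((26.091167449951172, 0.5509939193725586), (19.956655502319336, 20.15090560913086), 89.86006164550781)
slopes [ 5.19922933e-02 -1.47740257e-02 -2.03240331e+01]
```

View pics/w7.png

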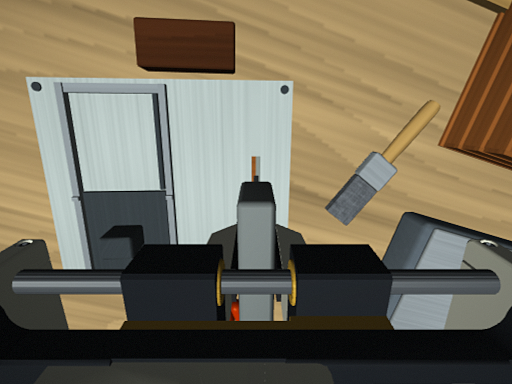

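Call:
{"name": "servo_tool", "arguments": {"moves": [[[1,0,9],0],[[1,0,9],0],[[1,0,9],0],[[1,0,6],0],[[0,0,0],0]]}}

```text
clock: 22.3
tcp_pos: [533.9, -290.1, 189.2]
eef_rot: [[0.952, 0.294, 0.083], [0.299, -0.953, -0.054], [0.063, 0.077, -0.995]]
wrist_force: [-0.6, -0.8, -1.2]
gripper_width: 20.2
```

```bash
python3 tip.py; python3 look.py w8; python3 -c "
import cv2
a=cv2.imread('pics/w8.png')[120:260,190:330];cv2.imwrite('pics/w8c.png',cv2.resize(a,None,fx=4,fy=4,interpolation=cv2.INTER_CUBIC))
d=cv2.imread('pics/w8.png')"
```

```text
o [-3.1  0.   1.3] t 22.3 tcp [ 533.9 -290.1  189.2] tip world [ 535.7 -296.3  111. ] tip in slot frame [ 5.2 -2.4 11. ] handle [ 2.3  3.9 87.7]
gauge axes in box [[0.999, -0.001, -0.038], [0.004, 0.997, 0.082], [0.038, -0.082, 0.996]]
move to hover (tool axes) [-5.1 -2.4 -1.5] up vec in tool [ 0.06263548  0.07656082 -0.99509559]
[ 533.9 -290.1  189.5] yaw 0.30460038155629104 w 19.962790915157576 t 22.35 [-0.63  0.48  1.45  0.    1.11  0.64]
```

View pics/w8c.png

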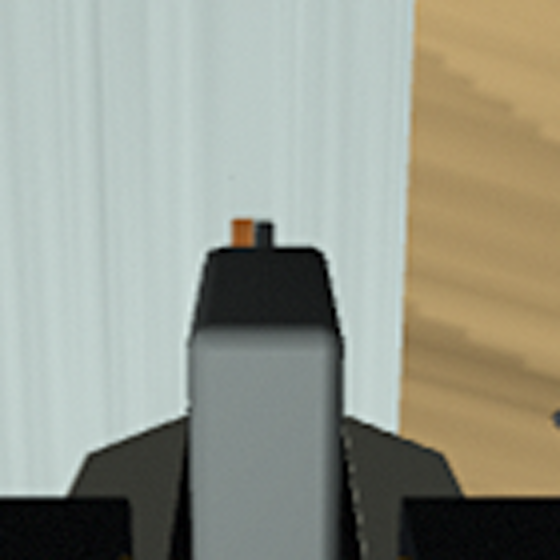

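The crop shows the blade (dark, 256–273) to the right of the slot's visible part (orange, 232–253). That means the blade is about 3 mm too far toward box -y, in agreement with the model's -2.4 mm and +5 mm in x. I'll correct and enter gently.

Call:
{"name": "servo_tool", "arguments": {"moves": [[[-2.5,-1,0],0],[[-2.5,-1,0],0.005],[[0,0,0],0]]}}

```text
clock: 22.6
tcp_pos: [528.8, -289.5, 188.4]
eef_rot: [[0.953, 0.29, 0.082], [0.295, -0.954, -0.054], [0.063, 0.076, -0.995]]
wrist_force: [0.3, 0.4, -0.9]
gripper_width: 19.6
```

```bash
python3 tip.py; python3 look.py w9; python3 -c "
import cv2
a=cv2.imread('pics/w9.png')[120:260,190:330];cv2.imwrite('pics/w9c.png',cv2.resize(a,None,fx=4,fy=4,interpolation=cv2.INTER_CUBIC))"
```

```text
o [-3.1  0.   1.3] t 22.6 tcp [ 528.8 -289.5  188.4] tip world [ 530.5 -295.7  110.2] tip in slot frame [ 0.4 -0.3 10.2] handle [-2.5  6.  86.9]
gauge axes in box [[0.999, 0.003, -0.038], [0.0, 0.997, 0.081], [0.038, -0.081, 0.996]]
move to hover (tool axes) [-0.3 -0.2 -1.8] up vec in tool [ 0.06252402  0.07562439 -0.99517421]
[ 528.9 -289.6  188.6] yaw 0.3000908827162141 w 19.886393466927405 t 22.65 [-0.63  0.47  1.47  0.01  1.11  0.64]
```

View pics/w9c.png

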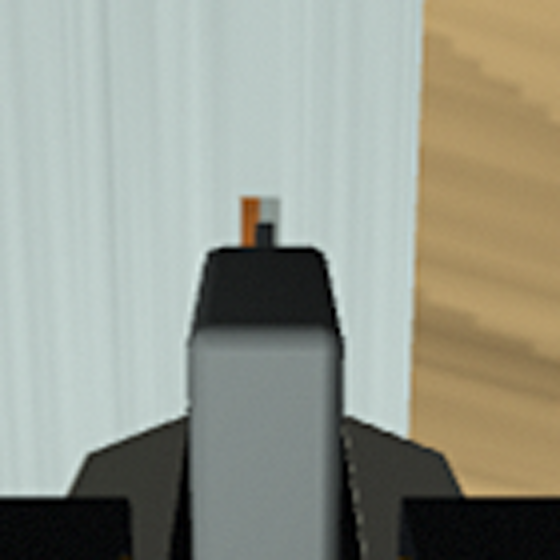

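Slot spans 242–280 and the blade 256–273, so it is centred to within about 1 mm once the view tilt is allowed for. Going down.

Call:
{"name": "servo_tool", "arguments": {"moves": [[[-0.3,-0.3,5],0],[[-0.3,-0.3,5],0],[[-0.3,-0.3,5],0],[[-0.3,-0.3,5],0]]}}

```text
clock: 22.98
tcp_pos: [529.8, -290.6, 169.1]
eef_rot: [[0.953, 0.29, 0.086], [0.295, -0.954, -0.057], [0.066, 0.079, -0.995]]
wrist_force: [0.1, -0.1, -2.2]
gripper_width: 19.8
```

```bash
python3 tip.py; python3 look.py w10; python3 -c "
import cv2
a=cv2.imread('pics/w10.png')[120:260,190:330];cv2.imwrite('pics/w10c.png',cv2.resize(a,None,fx=4,fy=4,interpolation=cv2.INTER_CUBIC))"
```

```text
o [-3.1  0.   1.3] t 22.9833 tcp [ 529.8 -290.6  169.1] tip world [ 531.8 -297.    90.9] tip in slot frame [ 1.3 -1.9 -9.1] handle [-1.8  4.6 67.6]
gauge axes in box [[0.999, 0.003, -0.041], [-0.0, 0.996, 0.085], [0.041, -0.085, 0.996]]
move to hover (tool axes) [  0.1  -0.3 -21.2] up vec in tool [ 0.06552792  0.07948123 -0.99468026]
[ 529.3 -290.3  167.8] yaw 0.2999276860981344 w 19.51001692111942 t 23.0333 [-0.63  0.49  1.49  0.01  1.05  0.64]
```

View pics/w10c.png

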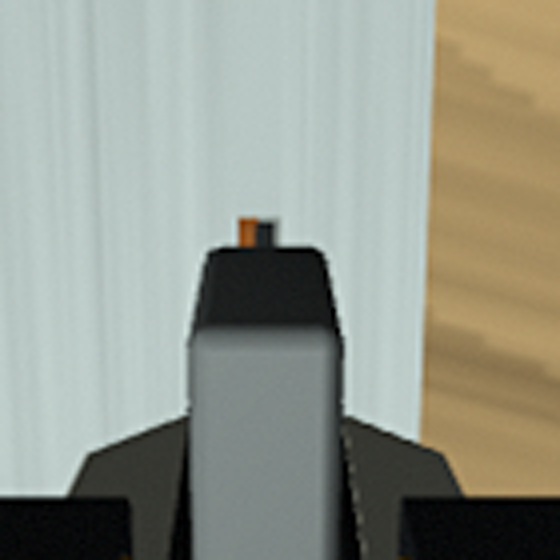

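The blade tip is 9 mm into the slot with no side force. I'll continue straight down.

Call:
{"name": "servo_tool", "arguments": {"moves": [[[-0.6,-0.8,7],0],[[-0.6,-0.8,7],0],[[-0.6,-0.8,7],0]]}}

```text
clock: 23.28
tcp_pos: [529.0, -290.0, 145.5]
eef_rot: [[0.953, 0.29, 0.086], [0.295, -0.954, -0.057], [0.065, 0.079, -0.995]]
wrist_force: [-0.4, 0.1, -0.7]
gripper_width: 19.8
```

```bash
python3 tip.py
```

```text
o [-3.1  0.   1.3] t 23.2833 tcp [ 529.  -290.   145.5] tip world [ 531.  -296.4   67.3] tip in slot frame [  0.7  -1.1 -32.7] handle [-2.4  5.4 44. ]
gauge axes in box [[0.999, 0.004, -0.04], [-0.0, 0.996, 0.085], [0.04, -0.085, 0.996]]
move to hover (tool axes) [  2.2   2.4 -44.6] up vec in tool [ 0.06521395  0.07912564 -0.99472925]
```

Call:
{"name": "servo_tool", "arguments": {"moves": [[[-0.3,0,6],0],[[-0.4,-0.3,6],0],[[-0.3,-0.3,4],0]]}}

```text
clock: 23.53
tcp_pos: [528.9, -290.6, 126.5]
eef_rot: [[0.953, 0.29, 0.084], [0.295, -0.954, -0.056], [0.064, 0.078, -0.995]]
wrist_force: [0.7, -0.5, 0.2]
gripper_width: 20.0
```

```bash
python3 tip.py
```

```text
o [-3.1  0.   1.3] t 23.5333 tcp [ 528.9 -290.6  126.5] tip world [ 530.8 -296.9   48.3] tip in slot frame [  0.4  -1.5 -51.7] handle [-2.7  4.9 25. ]
gauge axes in box [[0.999, 0.003, -0.039], [0.0, 0.996, 0.084], [0.039, -0.084, 0.996]]
move to hover (tool axes) [  3.7   3.5 -63.5] up vec in tool [ 0.06425603  0.07828817 -0.99485784]
```

Call:
{"name": "servo_tool", "arguments": {"moves": [[[-0.1,-0.1,2],0],[[0,0,0],0]]}}

```text
clock: 23.7
tcp_pos: [529.5, -290.6, 124.6]
eef_rot: [[0.953, 0.289, 0.085], [0.295, -0.954, -0.056], [0.065, 0.079, -0.995]]
wrist_force: [-1.7, 0.2, 2.6]
gripper_width: 19.4
```

Call:
{"name": "servo_tool", "arguments": {"moves": [[[0,0,0],0],[[0,0,0],0],[[0,0,0],0],[[0,0,0],0],[[0,0,0],0],[[0,0,0],0]], "fingers": 110}}

```text
clock: 24.2
tcp_pos: [529.9, -290.8, 125.0]
eef_rot: [[0.953, 0.289, 0.087], [0.295, -0.954, -0.057], [0.066, 0.08, -0.995]]
wrist_force: [-0.2, 0.4, 0.1]
gripper_width: 51.1
```

```bash
python3 look.py w11
```

```text
[ 529.9 -290.8  125. ] yaw 0.2998224003245944 w 51.474640919266264 t 24.25 [-0.63  0.54  1.55  0.01  0.95  0.64]
```

View pics/w11.png

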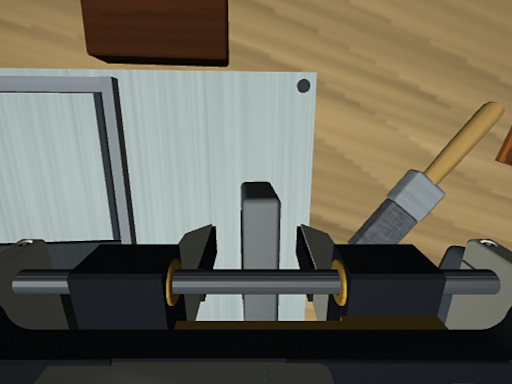

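The gauge is released and standing in the slot at (260,240). I'll lift away and check its height.

Call:
{"name": "servo_tool", "arguments": {"moves": [[[0.5,0.7,-10],0],[[1,1.2,-15],0],[[1,1.2,-15],0],[[1,1.2,-20],0],[[1,1,-20],0],[[-15,-10,-10],0],[[-20,-15,0],0],[[-20,-15,0],0],[[-20,-15,0],0],[[-15,-15,0],0],[[-10,-10,0],0],[[0,0,0],0]]}}

```text
clock: 25.25
tcp_pos: [405.7, -241.1, 213.9]
eef_rot: [[0.953, 0.289, 0.093], [0.296, -0.953, -0.062], [0.071, 0.087, -0.994]]
wrist_force: [-0.0, 0.6, -0.1]
gripper_width: 52.1
```

```bash
python3 look.py w12; python3 -c "
from h import *
print(np.round(robot.sense()['eef_rot'],3).tolist())"
python3 - <<'E'
from h import *
W=np.load('w12.npy').reshape(-1,3);W=W[np.isfinite(W).all(1)];x,y,z=W.T
c,s=np.cos(.295),np.sin(.295); bx=c*(x-505)+s*(y+213); by=-s*(x-505)+c*(y+213)
for l,m in(('gauge',(abs(by+85)<20)&(abs(bx)<60)&(z>115)&(z<170)),('tab',(abs(by-45)<25)&(abs(bx+40)<50)&(z>131)&(z<148)),('top',(abs(by+50)<20)&(abs(bx)<80)&(abs(z-100)<8))):
    p=W[m]
    if len(p)>20:
        r=cv2.minAreaRect(p[:,:2].astype(np.float32));print(l,len(p),np.round(r[0],1),np.round(r[1],1),round(r[2],1),np.percentile(p[:,2],[2,10,50,90,98]).round(1), 'box',np.median(bx[m]).round(1),np.median(by[m]).round(1))
E
```

```text
[ 406.9 -242.   214.5] yaw 0.3009325449706334 w 52.0337265840726 t 25.3 [-0.71  0.21  1.79  0.02  1.03  0.56]
[[0.953, 0.289, 0.095], [0.296, -0.953, -0.063], [0.072, 0.088, -0.994]]
gauge 3701 [ 526.9 -293.8] [79.3 21.2] 16.8 [117.9 125.3 143.4 144.7 145.3] box -0.2 -78.9
tab 1006 [ 449.4 -184.9] [20.9 30.1] 16.5 [136.6 138.2 139.5 140.4 141. ] box -44.7 42.6
top 7374 [ 516.7 -261.7] [154.1  40. ] 16.9 [ 98.7  99.2 100.1 101.  101.6] box 4.8 -49.9
```

View pics/w12.png

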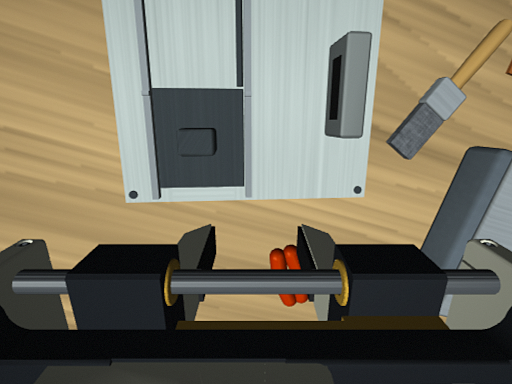

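The gauge handle top is at z≈144 (144 expected when home), and the tab at (449.5,-185) is still closed. I'll check the handle is level and move over the tab.

Call:
{"name": "servo_tool", "arguments": {"moves": [[[10,-7,0],0],[[10,-7,0],0],[[10,-7,0],0],[[10,-7,0],0],[[9,-7,0],0],[[7,-6,0],0],[[-1,-1.2,14],0],[[-1,-1.2,14],0],[[-1,-1.2,14],0],[[0,0,4],0],[[0,0,0],0]]}}

```text
clock: 26.22
tcp_pos: [463.8, -190.1, 174.7]
eef_rot: [[0.951, 0.287, 0.111], [0.296, -0.952, -0.073], [0.084, 0.102, -0.991]]
wrist_force: [0.0, 0.6, 0.1]
gripper_width: 52.0
```

```bash
python3 look.py w13
python3 - <<'E'
from h import *
s=robot.sense();R=np.array(s['eef_rot']);t=np.array(s['tcp_pos']);print(np.round(R,3).tolist())
print('to grasp, tool axes',(R.T@(np.array([449.6,-185,126])-t)).round(1))
W=np.load('w12.npy').reshape(-1,3);W=W[np.isfinite(W).all(1)];x,y,z=W.T
c,s=np.cos(.295),np.sin(.295); bx=c*(x-505)+s*(y+213); by=-s*(x-505)+c*(y+213)
m=(abs(by+85)<9)&(abs(bx)<37)&(z>141)&(z<148);A=np.c_[bx[m],by[m],np.ones(m.sum())];print('gauge plane',m.sum(),np.linalg.lstsq(A,z[m],rcond=None)[0])
m=(abs(by+40)<30)&(abs(bx)<80)&(abs(z-100)<5);A=np.c_[bx[m],by[m],np.ones(m.sum())];print('top plane',m.sum(),np.linalg.lstsq(A,z[m],rcond=None)[0])
E
```

```text
[ 463.8 -190.1  175. ] yaw 0.30156815680707316 w 52.175270211611355 t 26.2667 [-0.54  0.3   1.79 -0.01  0.92  0.74]
[[0.951, 0.287, 0.111], [0.296, -0.952, -0.073], [0.085, 0.102, -0.991]]
to grasp, tool axes [-16.2 -14.   46.6]
gauge plane 2135 [3.85091783e-04 9.74479901e-03 1.44839806e+02]
top plane 11131 [6.76279471e-04 1.59734215e-03 1.00216856e+02]
```

View pics/w13.png

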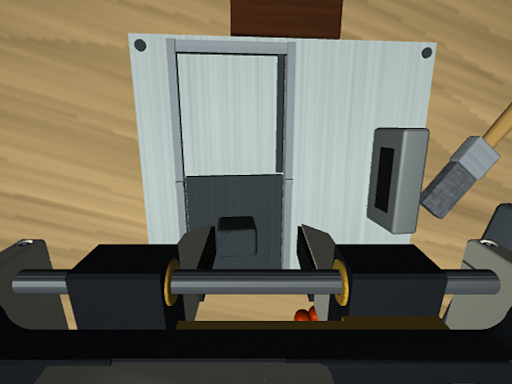

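The wrist view shows the tab at (238,236), slightly left of and ahead of the jaw centre. The gauge handle is level and home. I'll correct sideways and go down.

Call:
{"name": "servo_tool", "arguments": {"moves": [[[-8,-7,5],0],[[-8,-6,8],0],[[-1,-1,12],0],[[-0.5,-1,11],0],[[0,0,0],0]]}}

```text
clock: 26.68
tcp_pos: [450.2, -185.9, 140.2]
eef_rot: [[0.951, 0.286, 0.119], [0.296, -0.952, -0.078], [0.091, 0.11, -0.99]]
wrist_force: [-0.5, -0.3, -0.7]
gripper_width: 52.2
```

```bash
cat > tab.py <<'E'
from h import *
s=robot.sense();R=np.array(s['eef_rot']);t=np.array(s['tcp_pos']);print(np.round(R,3).tolist(),s['clock'])
g=t-0*R[:,2]
print('tcp',t.round(1),'to grasp, tool axes',(R.T@(np.array([449.6,-185,127])-t)).round(1))
E
python3 tab.py; python3 look.py w14
```

```text
[[0.951, 0.286, 0.119], [0.296, -0.952, -0.078], [0.091, 0.11, -0.99]] 26.6833
tcp [ 450.2 -185.9  140.2] to grasp, tool axes [-1.5 -2.5 12.9]
[ 450.8 -186.3  141.2] yaw 0.3018023358852991 w 52.273602263929874 t 26.7333 [-0.55  0.31  1.88 -0.01  0.8   0.73]
```

View pics/w14.png

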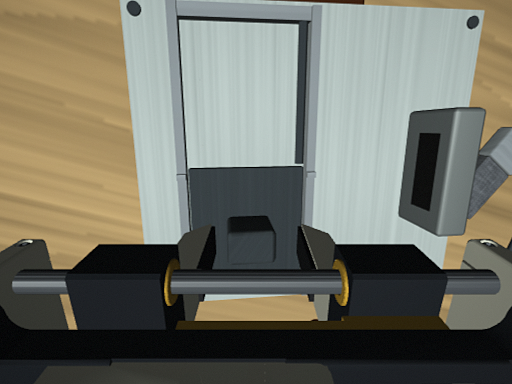

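Call:
{"name": "servo_tool", "arguments": {"moves": [[[-1,-1.5,7],0],[[-1,-1.5,7],0],[[0,0,1],0]]}}

```text
clock: 26.98
tcp_pos: [451.7, -186.3, 127.7]
eef_rot: [[0.95, 0.285, 0.125], [0.296, -0.952, -0.082], [0.096, 0.115, -0.989]]
wrist_force: [-0.3, 0.0, -0.7]
gripper_width: 52.4
```

```bash
python3 tab.py
```

```text
[[0.95, 0.285, 0.125], [0.296, -0.952, -0.082], [0.096, 0.115, -0.989]] 26.9833
tcp [ 451.7 -186.3  127.7] to grasp, tool axes [-1.7 -2.   0.3]
```

Call:
{"name": "servo_tool", "arguments": {"moves": [[[-1.5,-1.5,1],0],[[0,0,0.5],0],[[0,0,0.5],0],[[0,0,0.5],0],[[0,0,0.5],0],[[0,0,0],0]], "fingers": 255}}

```text
clock: 27.48
tcp_pos: [449.6, -183.5, 125.1]
eef_rot: [[0.951, 0.284, 0.124], [0.294, -0.952, -0.078], [0.096, 0.111, -0.989]]
wrist_force: [2.0, -4.1, -7.0]
gripper_width: 31.1
```

```bash
python3 tab.py; python3 look.py w15
```

```text
[[0.951, 0.284, 0.124], [0.294, -0.952, -0.078], [0.096, 0.111, -0.989]] 27.4833
tcp [ 449.6 -183.5  125.1] to grasp, tool axes [-0.3  1.6 -1.8]
[ 449.7 -183.6  125. ] yaw 0.30009146798332037 w 31.414564357005105 t 27.5333 [-0.54  0.33  1.91 -0.    0.75  0.73]
```

View pics/w15.png

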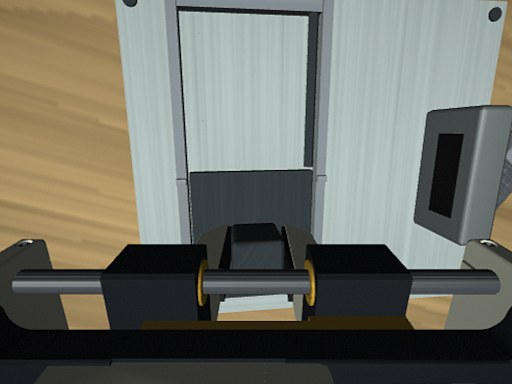

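The tab is gripped (31 mm, 30 expected). The view shows it at (257,245) between the pads. I'll push toward +x in small steps.

Call:
{"name": "servo_tool", "arguments": {"moves": [[[5,0,0.5],0],[[5,0,0.5],0],[[5,0,0.5],0],[[5,0,0.5],0]]}}

```text
clock: 27.87
tcp_pos: [465.7, -178.7, 125.0]
eef_rot: [[0.952, 0.282, 0.116], [0.292, -0.953, -0.078], [0.089, 0.108, -0.99]]
wrist_force: [-6.2, -2.6, 4.4]
gripper_width: 31.4
```

```bash
cat > sh.py <<'E'
from h import *
s=robot.sense();R=np.array(s['eef_rot']);t=np.array(s['tcp_pos']);d=t-[449.7,-183.6,125]
b=.295;u=np.array([np.cos(b),np.sin(b),0]);v=np.array([-np.sin(b),np.cos(b),0]);F=np.array(s['wrist_force'])
print('t',round(s['clock'],2),'along',round(d@u,1),'across',round(d@v,1),'dz',d[2].round(1),'F u,v,z',(F@u).round(1),(F@v).round(1),F[2].round(1),'w',round(s['gripper_width'],1),'u in tool',(R.T@u).round(3),'R3',R[2].round(3))
E
python3 sh.py
```

```text
t 27.87 along 16.7 across 0.0 dz -0.0 F u,v,z -6.7 -0.7 4.4 w 31.4 u in tool [ 0.996 -0.007  0.088] R3 [ 0.089  0.108 -0.99 ]
```

Call:
{"name": "servo_tool", "arguments": {"moves": [[[6,0,0.5],0],[[6,0,0.5],0],[[6,0,0.5],0],[[5,0,0.4],0]]}}

```text
clock: 28.2
tcp_pos: [483.5, -173.3, 125.0]
eef_rot: [[0.954, 0.281, 0.105], [0.29, -0.954, -0.078], [0.078, 0.105, -0.991]]
wrist_force: [-8.5, -5.3, 5.7]
gripper_width: 31.6
```

```bash
python3 sh.py; python3 look.py w16
```

```text
t 28.2 along 35.4 across 0.0 dz -0.0 F u,v,z -9.7 -2.6 5.7 w 31.6 u in tool [ 0.997 -0.008  0.077] R3 [ 0.078  0.105 -0.991]
[ 484.1 -173.1  125. ] yaw 0.29491849483082017 w 31.579193762346303 t 28.25 [-0.48  0.39  1.82 -0.03  0.81  0.82]
```

View pics/w16.png

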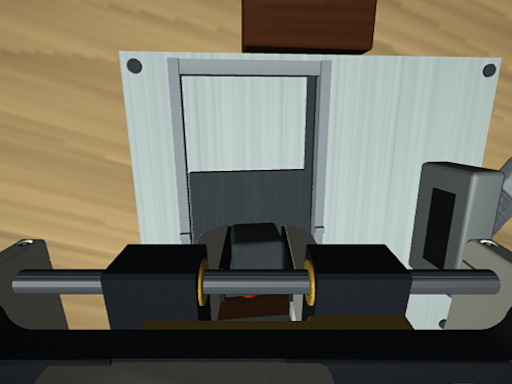

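```bash
cat > edge.py <<'E'
from h import *
import sys,pickle
b=.295;c,s=np.cos(b),np.sin(b)
for n in sys.argv[1:]:
    d=pickle.load(open(n+'.pkl','rb'));P=np.array(d['pose']);g=cv2.cvtColor(d['image'],cv2.COLOR_BGR2GRAY).astype(float)
    h,w=g.shape;u,v=np.meshgrid(np.arange(w),np.arange(h))
    R=np.stack([(u-d['cx'])/d['f'],(v-d['cy'])/d['f'],np.ones((h,w))],-1)@P[:3,:3].T
    def q(Z):
        Q=P[:3,3]+R*((Z-P[2,3])/R[...,2])[...,None]; return c*(Q[...,0]-505)+s*(Q[...,1]+213), -s*(Q[...,0]-505)+c*(Q[...,1]+213)
    x,y=q(105); e=[]
    for col in range(200,300,5):
        col_y=y[:,col]
        r=np.arange(60,225); m=abs(y[r,col]-45)<28
        if m.sum()<30: continue
        gr=np.diff(cv2.GaussianBlur(g[:,col:col+1],(1,5),0)[r,0]); gr[~m[:-1]]=0; k=np.argmin(gr); e.append(x[r[k],col]+ (x[r[k]+1,col]-x[r[k],col])*.5)
    print(n,'plate far edge box x',np.round(np.median(e),1),np.round(np.percentile(e,[10,90]),1),len(e))
E
python3 edge.py w5 w6 w12 w13 w14 w15 w16
```

```text
return _methods._mean(a, axis=axis, dtype=dtype,
  ret = ret.dtype.type(ret / rcount)
Traceback (most recent call last):
  File "edge.py", line 16, in <module>
    print(n,'plate far edge box x',np.round(np.median(e),1),np.round(np.percentile(e,[10,90]),1),len(e))
                                                                     ~~~~~~~~~~~~~^^^^^^^^^^^
IndexError: index -1 is out of bounds for axis 0 with size 0
```

```bash
python3 edge.py w13 w14 w15 w16
```

```text
w13 plate far edge box x 0.8 [0.4 1. ] 14
w14 plate far edge box x 0.7 [0.3 0.9] 17
w15 plate far edge box x 0.5 [0.3 0.8] 18
w16 plate far edge box x 35.9 [35.7 36.2] 19
```

Image (35.3 mm) and TCP (35.4–36 mm) agree on the opening. I'll do the last few mm.

Call:
{"name": "servo_tool", "arguments": {"moves": [[[3,0,0.2],0],[[2.5,0,0.2],0],[[1.5,0,0.1],0],[[1,0,0.1],0]]}}

```text
clock: 28.58
tcp_pos: [486.6, -172.4, 125.0]
eef_rot: [[0.956, 0.279, 0.093], [0.287, -0.955, -0.078], [0.067, 0.101, -0.993]]
wrist_force: [-7.2, -3.8, 4.9]
gripper_width: 31.4
```

```bash
python3 sh.py; python3 look.py w17; python3 sh.py; python3 edge.py w17
```

```text
t 28.58 along 38.6 across 0.0 dz -0.0 F u,v,z -8.0 -1.6 4.9 w 31.4 u in tool [ 0.998 -0.01   0.066] R3 [ 0.067  0.101 -0.993]
[ 486.6 -172.4  125. ] yaw 0.2912477134384274 w 31.486270960163168 t 28.6333 [-0.47  0.4   1.8  -0.04  0.83  0.83]
t 28.63 along 38.5 across 0.0 dz -0.0 F u,v,z -7.4 -1.8 4.4 w 31.5 u in tool [ 0.998 -0.01   0.066] R3 [ 0.066  0.101 -0.993]
w17 plate far edge box x 39.2 [38.9 39.5] 19
```

Call:
{"name": "servo_tool", "arguments": {"moves": [[[2.2,0,0.1],0],[[1.5,0,0.1],0],[[1,0,0.1],0]]}}

```text
clock: 28.88
tcp_pos: [486.9, -172.3, 124.9]
eef_rot: [[0.957, 0.277, 0.083], [0.283, -0.956, -0.078], [0.058, 0.098, -0.993]]
wrist_force: [-7.7, -3.3, 5.5]
gripper_width: 31.7
```

```bash
python3 sh.py; python3 look.py w18; python3 sh.py; python3 edge.py w18
```

```text
t 28.88 along 38.9 across 0.0 dz -0.1 F u,v,z -8.3 -0.9 5.5 w 31.7 u in tool [ 0.998 -0.013  0.057] R3 [ 0.058  0.098 -0.993]
[ 486.9 -172.3  124.9] yaw 0.2877412284745791 w 31.27446002461788 t 28.9333 [-0.47  0.4   1.79 -0.04  0.84  0.84]
t 28.93 along 38.8 across 0.0 dz -0.1 F u,v,z -8.3 -1.5 5.1 w 31.3 u in tool [ 0.998 -0.013  0.057] R3 [ 0.058  0.098 -0.993]
w18 plate far edge box x 39.4 [39.2 39.7] 19
```

Call:
{"name": "servo_tool", "arguments": {"moves": [[[3,0,0.1],0],[[1.2,0,0.1],0]]}}

```text
clock: 29.1
tcp_pos: [487.9, -172.0, 124.9]
eef_rot: [[0.958, 0.276, 0.077], [0.281, -0.956, -0.078], [0.052, 0.097, -0.994]]
wrist_force: [-7.4, -3.7, 5.6]
gripper_width: 31.4
```

```bash
python3 sh.py; python3 look.py w19; python3 sh.py; python3 edge.py w19
```

```text
t 29.1 along 39.9 across 0.0 dz -0.1 F u,v,z -8.2 -1.4 5.6 w 31.4 u in tool [ 0.999 -0.014  0.05 ] R3 [ 0.052  0.097 -0.994]
[ 487.8 -172.   124.9] yaw 0.285865525002606 w 31.423727790834867 t 29.15 [-0.47  0.4   1.79 -0.05  0.85  0.85]
t 29.15 along 39.9 across 0.0 dz -0.1 F u,v,z -7.9 -1.7 4.9 w 31.4 u in tool [ 0.999 -0.014  0.05 ] R3 [ 0.051  0.097 -0.994]
w19 plate far edge box x 40.4 [40.2 40.7] 19
```

Opening is 39.9 mm by TCP and 39.8 mm by image. I'll check that it holds steady, and that the gauge and the other things are in place.

```bash
python3 - <<'E'
from h import *
d=cam('scene');cv2.imwrite('pics/s20.png',d['image'])
d=cam('top');cv2.imwrite('pics/t20.png',d['image'])
for i in range(6): cam('wrist')
E
python3 sh.py; python3 look.py w20; python3 edge.py w20; python3 -c "
import cv2,numpy as np
a=cv2.imread('pics/s20.png');cv2.imwrite('pics/s20c.png',np.vstack([cv2.resize(a[110:270,140:400],None,fx=2.5,fy=2.5)]));"
```

```text
t 29.55 along 39.8 across 0.0 dz -0.1 F u,v,z -7.8 -0.7 4.0 w 31.4 u in tool [ 0.999 -0.014  0.051] R3 [ 0.052  0.097 -0.994]
[ 487.8 -172.   124.9] yaw 0.2860328802030391 w 31.240666139533534 t 29.6 [-0.47  0.4   1.79 -0.05  0.85  0.85]
w20 plate far edge box x 40.3 [40.1 40.6] 19
```

View pics/s20c.png

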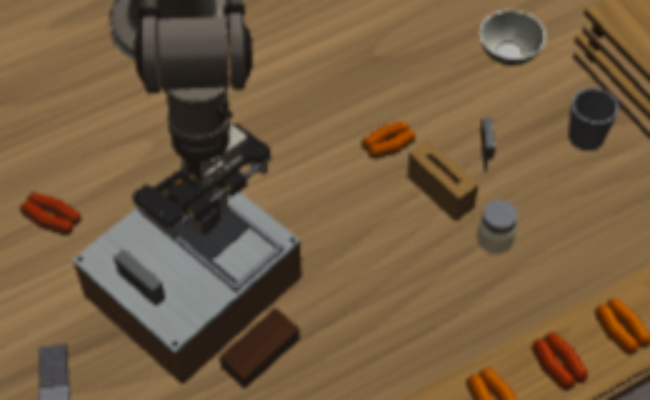

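View pics/w20.png

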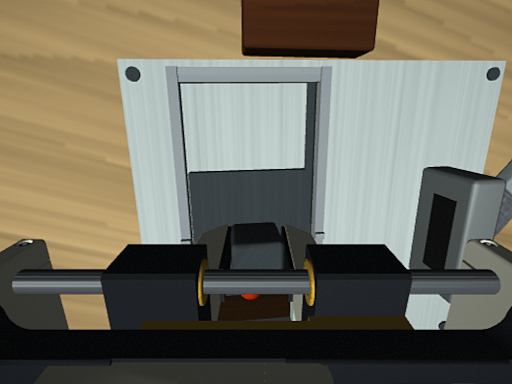

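The scene picture shows the gauge seated in the box at (140,275) and everything else where it was. The wrist picture shows the tab held at (257,250) near the ridges at row 240, and the opening has not changed over 0.45 s.

```bash
python3 -c "
from plant import robot
print(robot.job_done())"; python3 sh.py
```

```text
the job is handed in; nothing more can be done
None
the job is handed in; nothing more can be done
```

The job is done and handed in at about 29.6 s. The gauge is in the drying box's slot and released, and the gripper is holding the vent shutter half-way open.

- **Gauge:** I lifted the larger gauge out of its block and lowered it into the slot. The handle top then measured about 144 to 145 mm high (144 expected) and level to within 0.01 rad, so the blade is fully home.
- **Shutter:** I gripped the tab and slid it open. The last readings were 39.8 mm from the tool position and about 39.7 mm from the wrist image, against 40 mm wanted. It held steady for 0.45 s before hand-in, with about 8 N of spring force.
- **Everything else:** the last scene picture showed the other objects where they started. I checked that by eye and did not measure it.
- **What went off:** the tool tilted gradually during the moves, up to about 8°, and I only partly corrected it. The gauge went into the slot about 5° off upright and stood straight once released. The tab grip is still tilted by about 6°, and the jaws read 31.4 mm on the 30 mm tab. The largest wrist force I read was about 11 N.

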